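# Set out two test plates from the draining rack on the viewing stand

## Robot

A 6-joint arm with a two-finger parallel gripper is mounted at the origin on the work surface. World frame = base frame: x ahead of the robot, y to its left, z up, the work surface at z = 0. Lengths are in m, angles in rad, forces in N, time in s.
With the tool pointing down it reaches from about 0.35 to 1 m from the base axis. Payload 7.1 kg.
Tool frame: the origin (TCP) lies on the centre line of the jaws, within the pads' length; the fingertips stand 14 mm ahead of it and the grasp point (between the pads) lies 5 mm behind it (arm.finger_overhang is the z of the fingertips in the tool frame, in m); z points along the fingers, y is the line along which they close (so a half turn about z gives the same grasp; the last joint's range is limited). The gripper opens to 85 mm and grips with 20 to 120 N. Pads are 22 mm wide; open, the fingers measure 114 mm over their backs; the gripper's body (76 mm by 85 mm) begins 54 mm behind the grasp point. The pads swing forward as they close: fully open they stand 13 mm farther back than shut.
Start: joints at [1.268, 0.423, 1.63, -0, 1.089, -0.019], TCP at [0.175, 0.6, 0.245] pointing down, gripper open.
Joint ranges: [-3, 3], [-0.9, 2.11], [0.09, 2.58], [-1.31, 4.45], [0.11, 2.69], [-2.54, 2.54]. Speed limits (rad/s): [2.39, 2.39, 3.01, 3.14, 3.14, 3.14].

## Interface

Orientations are given as a unit quaternion [x, y, z, w].
In Python, from rig import arm, vision gives the robot as it stands. The module is installed in compiled form; this text tells all that it offers. Calls block until the motion is done:
- arm.reach(position, orientation): joint-space move of the TCP to a pose.
- arm.move_straight(position, speed=0.15, orientation=None): straight line of the TCP; orientation=None keeps the orientation; speed is the mean speed in m/s.
- arm.move_j(angles): joint-space move.
- arm.open_gripper() and arm.grasp(grasp_force=None): open the fingers fully, or close them until they stop; grasp_force is the grip in N (None keeps the last).
- arm.hold(seconds).
- arm.solve_ik(position, orientation): joint angles nearest the present ones, or None.
- arm.observe(): the state.
- vision.capture(name): name is "scene" or "side" or "wrist"; returns (picture, depth): 384x512x3 uint8, blue, green, red; 384x512 float32, m along the optical axis (not along the pixel's ray), 0 where there is no reading.
- vision.camera_params(name): a dict with "fovy" (degrees; the focal length in pixels is half the picture's height over the tangent of half this angle, whatever the lens; pixels are square), "cx", "cy" (the principal point, pixels), "xyz" and "attitude" of the camera in the world. Camera axes: x right, y up, looking along -z (the intrinsics and any distortion apply to the point x, -y, -z); pixel columns grow to the right and rows downward; lengths in m; the calibration is good to about 2 mm. A picture is of the moment at which its call begins: read the wrist's pose just before it. camera_params takes no time and is no camera call; for the wrist camera it gives the pose at the moment of the call.
A pose or a line that the arm cannot do raises arm.Unreachable and nothing moves.
- arm.close_job(): hands the job in; it is judged then, once.
The state is a dict: "clock": time; "joints": joint angles; "qvel": joint speeds; "joint_efforts": joint torques, N m; "position": TCP position; "ee_rot": TCP orientation; "wrist_force": force on the tool from outside, world axes, zero at the start; "torque": the same for the moment, N m; "finger_gap": finger opening in m; "grip_force": force on a finger pad.
Only numpy, scipy, OpenCV 4.12 (cv2) and the standard library are available. Lean on these libraries where they do the work, as an engineer would, in place of code of your own. Each camera call takes 0.05 s, during which the arm holds its last target. There are 200 camera calls.

## Task

Slide the blue and the orange enamelled glass plates straight up out of the slotted draining rack and stand them side by side on the ledge of the viewing stand, each leaning back flat against the backrest and centred at the tag of its own colour. Set them down gently, leave the white and grey plates in the rack, and do not disturb anything else on the bench.

Things in the scene. Friction and masses are not known exactly. Their poses are not given: they have to be found in the camera images.
- rack: fixed white draining rack, 200 (x) x 124 (y) x 60 mm tall; origin under its centre. Four slots at x = -75, -25, 25, 75 mm, each 11 mm wide in x, 94 mm long in y, floor at z = 10 mm, between fins at both ends that rise to z = 60 mm. Each holds an upright plate whose faces look along the rack x: its upper 70 mm show, 42 mm free between neighbours
- plate_blue: blue enamelled glass plate, 8 mm thick (its x), 90 mm wide (its y), 120 mm tall (its z), about 0.2 kg, same shape as the others; origin at the centre of its lower edge. Stands in one of the rack's slots, any of the four
- plate_orange: orange enamelled glass plate, 8 mm thick (its x), 90 mm wide (its y), 120 mm tall (its z), about 0.2 kg, same shape as the others; origin at the centre of its lower edge. Stands in one of the rack's slots, any of the four
- plate_white: white enamelled glass plate, 8 mm thick (its x), 90 mm wide (its y), 120 mm tall (its z), about 0.2 kg, same shape as the others; origin at the centre of its lower edge. Stands in one of the rack's slots and stays there
- plate_grey: grey enamelled glass plate, 8 mm thick (its x), 90 mm wide (its y), 120 mm tall (its z), about 0.2 kg, same shape as the others; origin at the centre of its lower edge. Stands in one of the rack's slots and stays there
- plate_blue_top (a point): centre of the blue plate's upper edge
- plate_orange_top (a point): centre of the orange plate's upper edge
- stand: fixed viewing stand, 240 mm long (y), front at +x, away from the robot; origin under it on the bench. Ledge and white backrest meet square at a corner line (x 0, z 35 mm), both leaned back 0.3 rad: backrest rises 65 mm along (-0.296, 0, 0.955), 6 mm thick; ledge runs 38 mm along (0.955, 0, 0.296) to a 4 mm lip. A seated plate has its upper 55 mm free above the backrest
- stand_corner (a point): middle of the corner line between ledge and backrest, 35 mm above the bench
- tag_blue: blue tag, 70 mm wide (its y), 26 mm tall, seen only (cannot be touched), on the front of the ledge; origin at the middle of its lower edge, axes as the stand. Its y = 0 marks the middle of the blue plate place. The two tags stand 53 mm to either side of the stand middle; which is at which end varies
- tag_orange: orange tag, same, marks the middle of the orange plate's place
- wash_bottle: clear bottle with a red cap, 68 mm across, 170 mm tall; origin under its centre; stays
- beaker: glass cup, 80 mm across, 90 mm tall; origin under its centre; stays
- jar: small amber jar with white lid, 52 mm across, 50 mm tall, on the bench between rack and stand; origin under its centre; stays
- tube_rack: purple rack of capped tubes, 90 x 160 mm, 114 mm tall; origin under its centre; stays
- glove_box: green box, 120 x 240 x 75 mm tall; origin under its centre; stays
- notebook: blue notebook lying flat, 210 x 150 x 16 mm; origin under its centre; stays
There are look-alikes about, which are no part of the job. There is more than one size of the plate_blue; the job needs the smallest.

How it is judged:
At the end, for the whole second after the job is handed in: Both plates rest leaning on the stand: lower edge in the corner within 8 mm, upper edge within 10 mm of flat on the backrest, square within 0.1 rad, within 12 mm sideways of their own tag; white and grey plates within 12 mm and all other objects within 20 mm of where they stood (x of plate_blue in the frame of stand between -0.00417865 and 0.0138213 m and z of plate_blue in the frame of stand between 0.0301821 and 0.0421821 m and x of plate_blue_top in the frame of stand between -0.0416411 and -0.0216411 m and y of plate_blue in the frame of tag_blue between -0.012 and 0.012 m and angle between the y axis of each of plate_blue, plate_orange and the y axis of stand, either way round below 0.1 rad and linear speed of each of plate_blue, plate_orange below 0.02 m/s and angular speed of each of plate_blue, plate_orange below 0.1 rad/s and x of plate_orange in the frame of stand between -0.00417865 and 0.0138213 m and z of plate_orange in the frame of stand between 0.0301821 and 0.0421821 m and x of plate_orange_top in the frame of stand between -0.0416411 and -0.0216411 m and y of plate_orange in the frame of tag_orange between -0.012 and 0.012 m and distance of each of wash_bottle, beaker, jar, tube_rack, glove_box, notebook from where it was at the start of the episode below 0.02 m and distance of each of plate_white, plate_grey from where it was at the start of the episode below 0.012 m); the robot touches nothing.
It fails at once if a blue or orange plate dropped or knocked onto the viewing stand: moving at over 0.35 m/s with its lower edge within about 12 mm of the ledge (a fall of over 6 mm) ((x of plate_blue in the frame of stand between -0.02 and 0.04 m and y of plate_blue in the frame of stand between -0.12 and 0.12 m and z of plate_blue in the frame of stand below 0.05 m and linear speed of plate_blue above 0.35 m/s) or (x of plate_orange in the frame of stand between -0.02 and 0.04 m and y of plate_orange in the frame of stand between -0.12 and 0.12 m and z of plate_orange in the frame of stand below 0.05 m and linear speed of plate_orange above 0.35 m/s)).
It fails at once if the white or grey plate pulled up or shifted in the rack by more than 20 mm (distance of any of plate_white, plate_grey from where it was at the start of the episode above 0.02 m).
It fails at once if another object on the bench pushed by more than 30 mm (distance of any of wash_bottle, beaker, jar, tube_rack, glove_box, notebook from where it was at the start of the episode above 0.03 m).
It also fails if it takes over 67 s, if anything falls off the work surface, if the arm or the gripper's body presses on something with over 40 N, if the wrist force passes 120 N, or if a joint passes its speed limit or range.

## Working session

There is one attempt and no reset: what is moved stays moved. The work goes in short steps, each a Python script; the robot and the scene stay as the last script left them, time stands still between calls to the robot, and variables do not carry over. Pictures are saved under pics/ and viewed, at most 10 in all, crops included, and the job is handed in when it is done.

```bash
mkdir -p pics; ls; cat > h.py <<'E'
import numpy as np, cv2, pickle
from rig import arm, vision
from scipy.spatial.transform import Rotation as R
def cap(n):
    p=vision.camera_params(n); im,d=vision.capture(n); return p,im,d
E
python3 - <<'E'
from h import *
D={}
for n in("scene","side","wrist"):
    D[n]=cap(n); print(n,D[n][0]); cv2.imwrite(f"pics/{n}0.png",D[n][1]); d=D[n][2]; print((d==0).mean(),d[d>0].min(),d.max())
pickle.dump(D,open("d0.pkl","wb"))
cv2.imwrite("pics/all0.png",np.vstack([D["scene"][1],])) 
s=arm.observe(); print(s)
E
```

```text
pics
scene {'fovy': 55.52583674661829, 'cx': 254.33063476476096, 'cy': 194.2600720250459, 'xyz': array([1.38550699, 0.22405211, 0.93637136]), 'attitude': array([0.22924463, 0.30401147, 0.75016901, 0.54062037])}
0.003957112630208333 0.87487584 3.17637
side {'fovy': 54.1246493121685, 'cx': 254.8634555996846, 'cy': 186.0370630355072, 'xyz': array([-0.23359868, -1.03647312,  0.85288553]), 'attitude': array([ 0.47014487, -0.17292295, -0.27838653,  0.8194891 ])}
0.004053751627604167 0.7375827 3.8194826
wrist {'fovy': 70.90303616553643, 'cx': 256.4099051783708, 'cy': 193.00138409061177, 'xyz': array([0.1068703 , 0.61994828, 0.37251008]), 'attitude': array([-0.11212685, -0.08227299,  0.59450896,  0.79197085])}
0.004124959309895833 0.050530013 0.48923334
{'clock': 0.15, 'joints': array([ 1.26797022e+00,  4.23694821e-01,  1.63049910e+00,  1.27711807e-05,
        1.08865221e+00, -1.90020811e-02]), 'qvel': array([-5.95672244e-06, -2.14131264e-03, -3.12256356e-03, -1.55787067e-04,
        9.90023114e-04, -1.65036360e-03]), 'joint_efforts': array([-7.83478004e-05, -5.57768869e+01, -2.82017970e+01, -1.53821047e-04,
        4.86245859e-03,  2.24709680e-06]), 'position': array([0.17486644, 0.5996026 , 0.24471187]), 'ee_rot': array([ 1.41439069e-01,  9.89946765e-01, -6.17736749e-04, -1.05999299e-04]), 'wrist_force': array([0.46476676, 0.30280414, 0.30203373]), 'torque': array([-0.01472439, -0.00989449, -0.01770094]), 'grip_force': 0.0, 'finger_gap': 0.0856113252543214}
```

View pics/scene0.png

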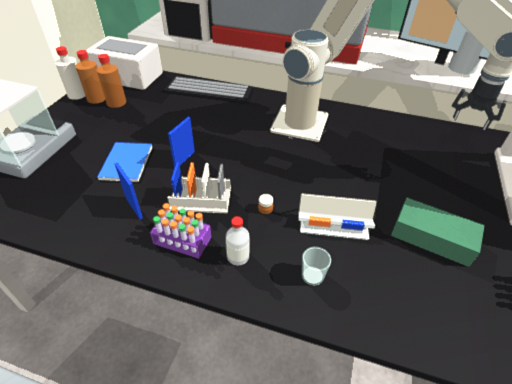

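View pics/side0.png

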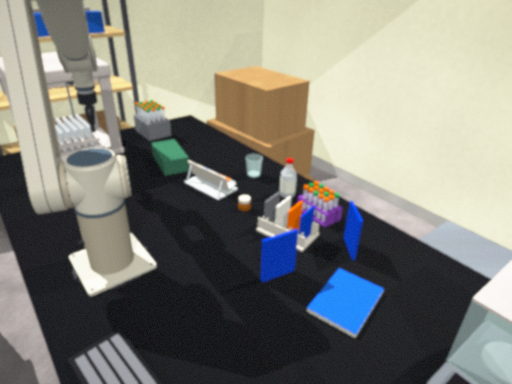

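Scene view: blue candidates are the small plate in the rack at (177,180), and larger look-alikes at (181,145) and (128,190). The notebook is also blue, at (125,160). Orange candidates are the plate in the rack at (192,180), the tag at (320,222), the tube caps at (180,215) and the bottles. I choose the rack plates at (177,180) and (192,180). Next I'll measure them and check in a crop.

```bash
cat >> h.py <<'E'
def cloud(p,d):
    h,w=d.shape; f=h/2/np.tan(np.radians(p["fovy"])/2)
    v,u=np.mgrid[:h,:w]
    c=np.stack([(u-p["cx"])/f*d,-(v-p["cy"])/f*d,-d],-1)
    return R.from_quat(p["attitude"]).apply(c.reshape(-1,3)).reshape(h,w,3)+p["xyz"]
def masks(im):
    H=cv2.cvtColor(im,cv2.COLOR_BGR2HSV); h,s,v=[H[...,i].astype(int) for i in range(3)]
    return dict(blue=(h>108)&(h<130)&(s>150)&(v>60),orange=(h>4)&(h<18)&(s>170)&(v>110),white=(s<60)&(v>110))
E
python3 - <<'E'
from h import *
D=pickle.load(open("d0.pkl","rb"))
for n in("scene","side"):
    p,im,d=D[n]; P=cloud(p,d); M=masks(im)
    for c in M:
        k,l,st,ce=cv2.connectedComponentsWithStats(M[c].astype(np.uint8))
        for i in range(1,k):
            if st[i,4]<25: continue
            Q=P[(l==i)&(d>0)]
            m=np.median(Q,0)
            if not(0.2<m[0]<1.1 and abs(m[1])<.8 and m[2]<.4): continue
            print(n,c,st[i],ce[i].round(),"med",m.round(3),"lo",np.percentile(Q,3,0).round(3),"hi",np.percentile(Q,97,0).round(3))
s=D["scene"][1][100:260,100:400]; cv2.imwrite("pics/crop1.png",cv2.resize(s,None,fx=2.6,fy=2.6,interpolation=cv2.INTER_CUBIC))
E
```

```text
scene blue [ 167  116   28   80 1165] [180. 149.] med [ 0.423 -0.369  0.087] lo [ 0.238 -0.491 -0.003] hi [ 0.641 -0.285  0.161]
scene blue [ 97 142  55  35  84] [120. 151.] med [ 0.398 -0.653 -0.002] lo [ 0.354 -0.695 -0.005] hi [ 0.589 -0.551  0.015]
scene blue [137 155  10  10  34] [142. 160.] med [ 0.48  -0.52   0.014] lo [ 0.449 -0.53   0.01 ] hi [ 0.495 -0.51   0.016]
scene blue [114 163  29  57 502] [128. 190.] med [ 0.711 -0.411  0.097] lo [ 0.6   -0.498 -0.001] hi [ 0.735 -0.374  0.163]
scene blue [342 220  22  10 169] [353. 225.] med [0.568 0.302 0.046] lo [0.555 0.272 0.028] hi [0.576 0.332 0.052]
scene orange [187 162   9  34 189] [191. 180.] med [ 0.589 -0.244  0.09 ] lo [ 0.429 -0.337 -0.002] hi [ 0.632 -0.234  0.128]
scene orange [158 203  11  13  43] [163. 209.] med [ 0.746 -0.263  0.108] lo [ 0.639 -0.34  -0.004] hi [ 0.776 -0.253  0.113]
scene orange [259 205  14   9  71] [266. 209.] med [0.572 0.016 0.019] lo [ 0.553 -0.011  0.005] hi [0.58  0.031 0.026]
scene orange [187 212  16   8  56] [195. 216.] med [ 0.747 -0.169  0.108] lo [ 0.647 -0.24  -0.004] hi [ 0.753 -
[... 4525 characters left out ...]
. 201.] med [ 0.739 -0.238  0.077] lo [ 0.729 -0.273  0.053] hi [ 0.795 -0.151  0.099]
side white [238 194  13  10 112] [244. 198.] med [0.555 0.005 0.044] lo [ 0.53  -0.02  -0.005] hi [0.63  0.097 0.05 ]
side white [303 203   7   6  28] [305. 206.] med [ 0.736 -0.158  0.026] lo [ 0.723 -0.189  0.001] hi [ 0.774 -0.135  0.05 ]
side white [316 211   9  10  49] [320. 215.] med [ 0.734 -0.242  0.024] lo [ 0.726 -0.269  0.002] hi [ 0.759 -0.208  0.043]
side white [296 221  24  31 323] [308. 237.] med [ 0.6   -0.314  0.012] lo [ 0.545 -0.336 -0.003] hi [ 0.709 -0.266  0.055]
side white [307 309  50  29 146] [332. 323.] med [ 0.391 -0.619  0.006] lo [ 0.372 -0.681 -0.   ] hi [ 0.41  -0.548  0.012]
```

View pics/crop1.png

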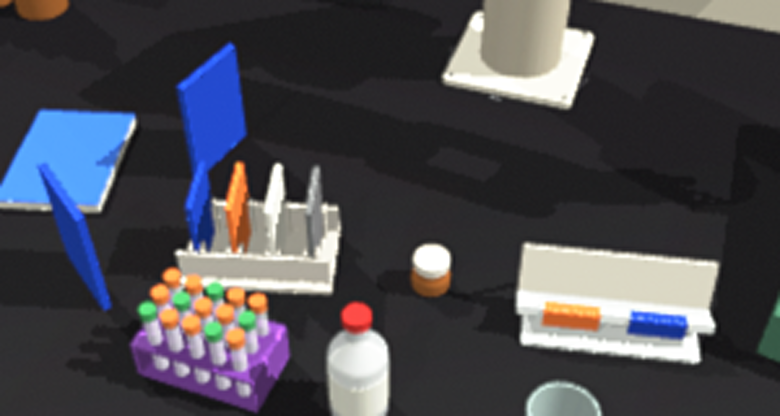

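The crop confirms it: the small blue plate is in the end slot, orange is next to it, then white and grey. On the stand the orange tag is on the left (y≈0.2) and the blue tag on the right (y≈0.3). Next, close wrist views of the rack and the stand.

```bash
cat >> h.py <<'E'
def quat(y,z):
    z=np.array(z,float)/np.linalg.norm(z); y=np.array(y,float); y-=z*(y@z); y/=np.linalg.norm(y)
    return R.from_matrix(np.c_[np.cross(y,z),y,z]).as_quat()
E
python3 - <<'E'
from h import *
D=pickle.load(open("d0.pkl","rb"))["wrist"][0]
T=R.from_quat([0.141439,0.989947,-0.00061774,-0.000106])
print("cam off tool",T.inv().apply(D["xyz"]-[0.17486644,0.5996026,0.24471187]),"look",T.inv().apply(R.from_quat(D["attitude"]).apply([0,0,-1])))
q=quat([.2,-1,0],[0,0,-1]); print(arm.solve_ik([.6,-.26,.36],q))
off=R.from_quat(q).apply(T.inv().apply(D["xyz"]-[0.17486644,0.5996026,0.24471187])); print(off)
W={}
q2=quat([1,0,0],[0,0,-1]); print(arm.solve_ik([.56,.25,.30],q2))
arm.reach([.56,.25,.30],q2); arm.hold(.2); W["stand"]=cap("wrist")
arm.reach([.6,-.26,.33],q); arm.hold(.2); W["rack"]=cap("wrist")
pickle.dump(W,open("w.pkl","wb"))
cv2.imwrite("pics/w1.png",cv2.resize(np.hstack([W["stand"][1],W["rack"][1]]),(800,300)))
print(arm.observe()["clock"],W["stand"][0],W["rack"][0])
E
```

```text
cam off tool [ 0.07097759  0.00033027 -0.12779623] look [-0.27546279 -0.00155461  0.96131048]
[-4.27107020e-01  3.65965459e-01  1.44631194e+00 -4.44089210e-16
  1.32931526e+00  9.46293747e-01]
[0.06966403 0.01359599 0.12779623]
[ 4.00474559e-01  3.50042127e-01  1.60674697e+00 -4.44089210e-16
  1.18480355e+00  4.00474559e-01]
4.4 {'fovy': 70.90303616553643, 'cx': 256.4099051783708, 'cy': 193.00138409061177, 'xyz': array([0.55855832, 0.32126515, 0.42778783]), 'attitude': array([-1.39753916e-01,  6.89574359e-05,  9.31486629e-04,  9.90185826e-01])} {'fovy': 70.90303616553643, 'cx': 256.4099051783708, 'cy': 193.00138409061177, 'xyz': array([ 0.66777868, -0.2446337 ,  0.457879  ]), 'attitude': array([-0.1081949 ,  0.08760324, -0.62715734,  0.76635058])}
```

View pics/w1.png

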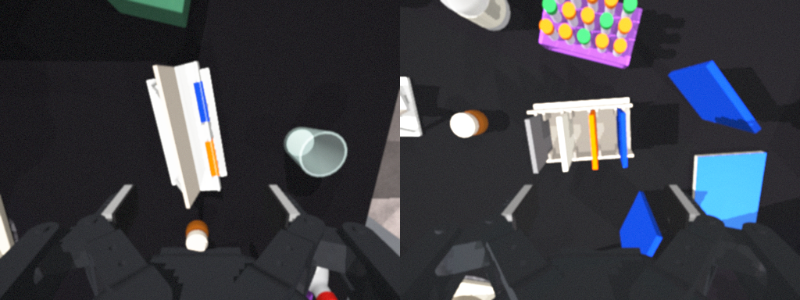

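```bash
cat > fit.py <<'E'
from h import *
def line(Q):
    m=(Q.max(0)+Q.min(0))/2; v=np.linalg.svd(Q-Q.mean(0),full_matrices=False)[2][0]; t=(Q-Q.mean(0))@v
    lo,hi=np.percentile(t,[1,99]); return Q.mean(0)+v*(lo+hi)/2, v, hi-lo
if __name__=="__main__":
    W=pickle.load(open("w.pkl","rb"))
    p,im,d=W["rack"]; P=cloud(p,d); M=masks(im)
    H=cv2.cvtColor(im,cv2.COLOR_BGR2HSV)
    reg=(P[...,1]>-.36)&(P[...,1]<-.08)&(P[...,0]>.5)&(P[...,0]<.69)&(d>0)
    for c in("blue","orange"):
        for z0 in(.1,.124):
            Q=P[reg&M[c]&(P[...,2]>z0)]; m,v,L=line(Q[:,:2]); print(c,z0,len(Q),m.round(4),np.degrees(np.arctan2(v[1],v[0])).round(2),L.round(4),np.percentile(Q[:,2],[50,98]).round(4))
    top=reg&(P[...,2]>.122)&~M["blue"]&~M["orange"]
    k,l,st,ce=cv2.connectedComponentsWithStats(top.astype(np.uint8))
    for i in range(1,k):
        if st[i,4]>40:
            m,v,L=line(P[l==i][:,:2]); print("other",st[i,4],m.round(4),np.degrees(np.arctan2(v[1],v[0])).round(2),L.round(4))
    Q=P[(P[...,2]>.057)&(P[...,2]<.066)&reg]; r=cv2.minAreaRect(Q[:,:2].astype(np.float32)); print("rack fins",r)
    B=P[M["blue"]&(P[...,2]>.04)&~reg]; print("bigblues",[ (q.min(0).round(3),q.max(0).round(3)) for q in (B[B[:,0]<.55],B[B[:,0]>.55])])
    p,im,d=W["stand"]; P=cloud(p,d); M=masks(im)
    reg=(P[...,0]>.44)&(P[...,0]<.64)&(P[...,1]>.1)&(P[...,1]<.4)&(d>0)
    t={}
    for c in("blue","orange"):
        Q=P[reg&M[c]&(P[...,2]>.02)]; r=cv2.minAreaRect(Q[:,:2].astype(np.float32)); t[c]=np.array(r[0]); print("tag",c,len(Q),r,np.median(Q,0).round(4),line(Q))
    e=t["blue"]-t["orange"]; print("tagdist",np.linalg.norm(e),"yaw y-axis",np.degrees(np.arctan2(e[1],e[0])))
    Q=P[reg&(P[...,2]>.092)&(P[...,2]<.105)]; m,v,L=line(Q[:,:2]); print("backrest top",m.round(4),np.degrees(np.arctan2(v[1],v[0])),L,np.median(Q[:,2]))
    y=v*np.sign(v[1]); x=np.array([y[1],-y[0]])
    loc=P-np.r_[m,0]; X=loc[...,:2]@x; Y=loc[...,:2]@y
    S=reg&(abs(Y)<.1)&(P[...,2]>.05)&(P[...,2]<.09)&(X>-.02)&(X<.025)
    A=np.c_[P[S][:,2]-.035,np.ones(S.sum())]; print("backrest fit",np.linalg.lstsq(A,X[S],rcond=None)[0],S.sum())
    Q=np.c_[X,Y,P[...,2]].reshape(-1,3)[reg.ravel()]; s=(abs(Q[:,1])<.13)
    b=X[S]+(P[S][:,2]-.035)*.3093; print("corner X (rel top mid)",np.percentile(b,[5,25,50,75,95]).round(4),"y ext all",np.percentile(Q[s&(Q[:,2]>.03)][:,1],[0.5,99.5]))
    print("x,y axes",x,y)
E
python3 fit.py
```

```text
blue 0.1 424 [ 0.5991 -0.2977] -165.56 0.089 [0.1294 0.3921]
blue 0.124 314 [ 0.5991 -0.299 ] -165.67 0.0886 [0.13   0.3923]
orange 0.1 68 [ 0.5871 -0.2527] -164.61 0.0886 [0.1161 0.1298]
orange 0.124 20 [ 0.5852 -0.2531] -167.41 0.0814 [0.1281 0.1302]
other 271 [ 0.5999 -0.2977] -164.94 0.085
other 434 [ 0.5866 -0.2495] -164.75 0.0874
other 507 [ 0.573  -0.2021] -164.64 0.0885
other 543 [ 0.56   -0.1542] -164.66 0.0882
other 42614 [ 0.6088 -0.2566] -78.59 0.1408
rack fins ((0.5789031982421875, -0.2259591519832611), (0.09817607700824738, 0.16891834139823914), 15.399609565734863)
bigblues [(array([ 0.342, -0.392,  0.04 ]), array([ 0.461, -0.36 ,  0.165])), (array([ 0.653, -0.477,  0.04 ]), array([ 0.733, -0.245,  0.458]))]
tag blue 420 ((0.5603755712509155, 0.3010651171207428), (0.014487411826848984, 0.06704108417034149), 10.929325103759766) [0.5593 0.3007 0.0504] (array([0.5596695 , 0.30097295, 0.05048352]), array([ 0.19972914, -0.9798416 ,  0.00432654]), np.float64(0.06549006092809989))
tag orange 77 ((0.5804852247238159, 0.19782139360904694), (0.014183876104652882, 0.06773276627063751), 11.458399772644043) [0.5827 0.1962 0.0507] (array([0.58131878, 0.19768443, 0.05064213]), array([ 0.20571326, -0.97860876,  0.00263647]), np.float64(0.06681938313703539))
tagdist 0.10518395603588808 yaw y-axis 101.0219801709657
backrest top [0.5147 0.2386] -79.01937935351121 0.23507621415218877 0.09556067394824122
backrest fit [-0.27425916  0.01925424] 1946
corner X (rel top mid) [0.0203 0.0206 0.0209 0.0211 0.0214] y ext all [1.54947469e-05 1.29047778e-01]
x,y axes [0.98169167 0.19047697] [-0.19047697  0.98169167]
```

```bash
cat >> h.py <<'E'
a=np.radians(15.4); u=np.array([np.cos(a),np.sin(a),0]); r=np.array([-np.sin(a),np.cos(a),0])
QR=quat(-r,[0,0,-1])
PL=dict(blue=np.array([.5995,-.2975,0]),orange=np.array([.5866,-.2500,0]))
sx=np.array([.9817,.1905,0]); sy=np.array([-.1905,.9817,0]); C=np.array([.5352,.2426,.035])
ez=np.array([0,0,1.])
def st(t=""):
    s=arm.observe(); print(t,"t%.1f"%s["clock"],"pos",s["position"].round(4),"F",s["wrist_force"].round(1),"gap %.4f grip %.1f"%(s["finger_gap"],s["grip_force"]),"j",s["joints"].round(2)); return s
ZG=.107
def pick(c):
    p=PL[c]; o=-.018*r
    arm.reach(p+o+.22*ez,QR); arm.move_straight(p+o+ZG*ez,.12); st("down")
    arm.grasp(20); st("touch")
    for k in(.5,0): arm.move_straight(p+o*k+ZG*ez,.03); st("shift %g"%k)
    arm.grasp(50); st("gripped")
E
python3 - <<'E'
from h import *
pick("blue")
cv2.imwrite("pics/g1.png",vision.capture("wrist")[0])
E
```

```text
down t6.0 pos [ 0.6049 -0.3152  0.1079] F [-0.4  0.5  0.7] gap 0.0850 grip 0.0 j [-0.5   0.67  1.57 -0.    0.9   0.8 ]
touch t6.9 pos [ 0.6018 -0.3058  0.1081] F [-9.3 37.1 27. ] gap 0.0119 grip 20.1 j [-0.49  0.66  1.58  0.01  0.92  0.8 ]
shift 0.5 t7.4 pos [ 0.6012 -0.3032  0.1082] F [-4.7 12.3 15. ] gap 0.0094 grip 22.5 j [-0.49  0.66  1.59  0.    0.9   0.81]
shift 0 t7.8 pos [ 0.6001 -0.2976  0.1082] F [-1.   1.3  6.4] gap 0.0076 grip 26.7 j [-0.48  0.65  1.6   0.    0.89  0.82]
gripped t8.0 pos [ 0.6002 -0.2977  0.1082] F [-0.3  1.6  7.4] gap 0.0073 grip 50.9 j [-0.48  0.65  1.6   0.    0.89  0.82]
```

View pics/g1.png

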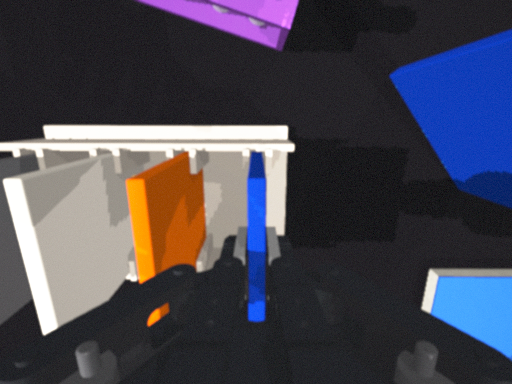

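```bash
cat >> h.py <<'E'
n=.9553*sx+.2955*ez; up=-.2955*sx+.9553*ez; QS=quat(n,-up); SY=dict(blue=.053,orange=-.053)
def tgt(c,a,b,L=.098): return C+SY[c]*sy+(.004+b)*n+(L+a)*up
def carry(c):
    p=arm.observe()["position"]; arm.move_straight([p[0],p[1],.31],.12); st("lifted")
    arm.reach(tgt(c,.10,.01),QS); st("over")
    arm.move_straight(tgt(c,.008,.004),.08); arm.hold(.3); return st("near")
def seat(c):
    f0=arm.observe()["wrist_force"]
    for a in np.arange(.007,-.006,-.0015):
        arm.move_straight(tgt(c,a,.004),.02); f=arm.observe()["wrist_force"]-f0
        if f@up>4: break
    st("down a=%.4f"%a); f0=arm.observe()["wrist_force"]
    for b in np.arange(.003,-.007,-.001):
        arm.move_straight(tgt(c,a,b),.02); f=arm.observe()["wrist_force"]-f0
        if f@n>3: break
    st("back b=%.4f"%b)
    return a,b
E
python3 - <<'E'
from h import *
carry("blue")
w=vision.capture("wrist")[0]; s=vision.capture("scene")[0][140:260,270:430]
cv2.imwrite("pics/c1.png",np.hstack([cv2.resize(w,(400,300)),cv2.resize(s,(400,300))]))
E
```

```text
lifted t9.9 pos [ 0.5999 -0.2976  0.3091] F [ 0.6  0.1 -1.9] gap 0.0076 grip 49.5 j [-0.48  0.43  1.46  0.    1.25  0.82]
over t12.1 pos [0.4815 0.2856 0.2285] F [-0.9  0.5 -2. ] gap 0.0077 grip 49.6 j [ 0.57  0.25  1.97 -0.18  0.65  0.51]
near t13.7 pos [0.5019 0.2902 0.139 ] F [ 0.9 -0.1 -1.8] gap 0.0074 grip 49.5 j [ 0.56  0.43  1.98 -0.24  0.46  0.56]
```

View pics/c1.png

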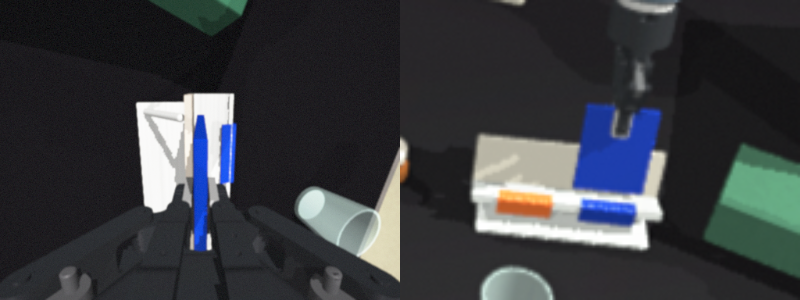

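The plate hangs square in front of the backrest, and its lower edge (at 611) is over the blue tag (at 607). Next I'll seat it.

```bash
python3 - <<'E'
from h import *
a,b=seat("blue")
arm.open_gripper(); st("open")
arm.move_straight(arm.observe()["position"]+.08*up,.12); st("up")
p,im,d=cap("wrist"); P=cloud(p,d); M=masks(im); pickle.dump((p,im,d),open("b1.pkl","wb"))
Q=P[M["blue"]&(d>0)&(P[...,2]>.06)]-C; L=np.c_[Q@sx,Q@sy,Q[:,2]+.035]; print(np.percentile(L,[2,50,98],0).round(4))
s=vision.capture("scene")[0][140:260,270:430]
cv2.imwrite("pics/c2.png",np.hstack([cv2.resize(im,(400,300)),cv2.resize(s,(400,300))]))
E
```

```text
down a=-0.0005 t15.3 pos [0.5045 0.2908 0.1309] F [-2.6 -0.7  4.6] gap 0.0075 grip 50.3 j [ 0.55  0.44  1.98 -0.24  0.45  0.57]
back b=0.0020 t15.8 pos [0.5032 0.2907 0.1305] F [0.4 1.1 4.8] gap 0.0072 grip 50.6 j [ 0.56  0.44  1.98 -0.25  0.44  0.57]
open t16.5 pos [0.5024 0.2902 0.1299] F [-0.3 -1.  -0.5] gap 0.0853 grip 0.0 j [ 0.56  0.44  1.98 -0.25  0.45  0.57]
up t17.3 pos [0.4791 0.2856 0.2059] F [ 0.1 -0.2 -0.1] gap 0.0854 grip 0.0 j [ 0.57  0.29  1.99 -0.2   0.6   0.53]
[[-0.0358  0.0138  0.104 ]
 [-0.0322  0.0642  0.1499]
 [-0.0164  0.0993  0.1516]]
```

View pics/c2.png

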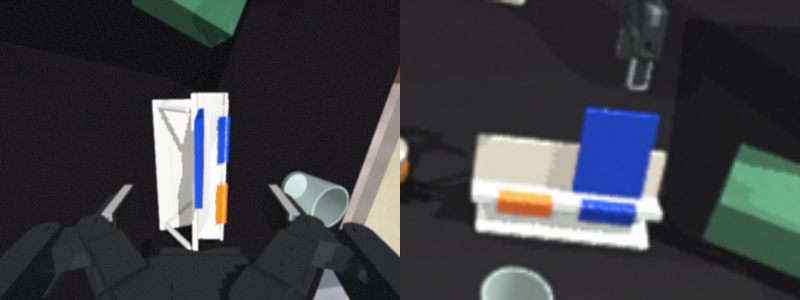

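Blue is seated flat and about 3.5 mm from the tag centre. Now the orange plate, picked the same way.

```bash
python3 - <<'E'
from h import *
arm.move_straight(arm.observe()["position"]+.06*ez,.15)
pick("orange")
s=st()
if .006<s["finger_gap"]<.009:
    carry("orange")
w=vision.capture("wrist")[0]; s=vision.capture("scene")[0][140:260,150:430]
cv2.imwrite("pics/c3.png",np.hstack([cv2.resize(w,(400,300)),cv2.resize(s,(400,172)).copy() if 0 else cv2.copyMakeBorder(cv2.resize(s,(400,172)),0,128,0,0,0)]))
E
```

```text
down t21.1 pos [ 0.592  -0.2676  0.1078] F [0.6 0.4 0.3] gap 0.0858 grip 0.0 j [-0.44  0.63  1.65  0.    0.86  0.86]
touch t22.0 pos [ 0.589  -0.259   0.1082] F [-9.  36.6 28. ] gap 0.0150 grip 19.8 j [-0.44  0.62  1.66  0.01  0.87  0.86]
shift 0.5 t22.4 pos [ 0.5881 -0.2552  0.1084] F [-4.2 16.  17.1] gap 0.0090 grip 23.4 j [-0.43  0.62  1.67  0.    0.86  0.87]
shift 0 t22.9 pos [ 0.587  -0.2499  0.1083] F [-0.9  2.   8. ] gap 0.0079 grip 23.1 j [-0.42  0.61  1.68  0.    0.85  0.88]
gripped t23.1 pos [ 0.5871 -0.2501  0.1084] F [-1.7  1.   8.6] gap 0.0072 grip 50.5 j [-0.42  0.61  1.68  0.    0.85  0.88]
 t23.1 pos [ 0.5871 -0.2501  0.1084] F [-1.7  1.   8.6] gap 0.0072 grip 50.5 j [-0.42  0.61  1.68  0.    0.85  0.88]
lifted t24.9 pos [ 0.5868 -0.2499  0.3091] F [ 0.6 -0.2 -1.7] gap 0.0076 grip 48.9 j [-0.42  0.38  1.54 -0.    1.22  0.88]
over t26.6 pos [0.5018 0.1816 0.2287] F [ 0.8 -0.1 -2. ] gap 0.0076 grip 49.0 j [ 0.35  0.21  2.03 -0.08  0.61  0.22]
near t28.2 pos [0.5221 0.1861 0.139 ] F [-0.3 -0.4 -2. ] gap 0.0071 grip 49.0 j [ 0.34  0.39  2.04 -0.11  0.41  0.25]
```

View pics/c3.png

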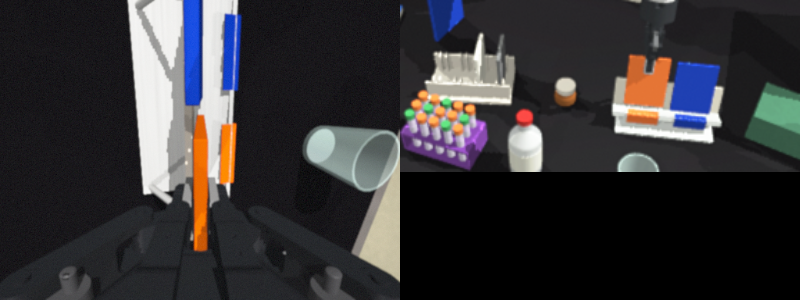

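Orange hangs above its own tag at (642,118) beside the seated blue plate, with a gap between them. White and grey are still in the rack. Next I'll seat orange.

```bash
python3 - <<'E'
from h import *
seat("orange")
arm.open_gripper(); st("open")
arm.move_straight(arm.observe()["position"]+.08*up,.12); arm.move_straight(arm.observe()["position"]+.1*ez-.02*sx,.15); arm.hold(.3); st("up")
p,im,d=cap("wrist"); P=cloud(p,d); M=masks(im)
for c in("blue","orange"):
    Q=P[M[c]&(d>0)]-C; L=np.c_[Q@sx,Q@sy,Q[:,2]+.035]
    L=L[(abs(L[:,0])<.06)&(abs(L[:,1])<.13)]; A=L[(L[:,2]>.06)&(L[:,0]<.025)]; B=L[(L[:,0]>.025)]
    print(c,len(A),len(B),"plate",np.percentile(A,[1,50,99],0).round(4).tolist(),"tag y",(np.percentile(B[:,1],[1,99]).round(4) if len(B) else None))
    T=A[A[:,2]>.14]; print(" yaw slope",np.polyfit(T[:,1],T[:,0],1)[0].round(3))
s=vision.capture("scene")[0][120:270,150:430]; cv2.imwrite("pics/c4.png",cv2.resize(s,(800,429)))
E
```

```text
down a=-0.0005 t29.8 pos [0.5247 0.1867 0.1311] F [-2.8 -1.7  6.1] gap 0.0076 grip 50.3 j [ 0.34  0.41  2.04 -0.12  0.39  0.25]
back b=0.0010 t30.5 pos [0.5231 0.1865 0.1306] F [ 1.1 -0.6  5.4] gap 0.0071 grip 50.0 j [ 0.34  0.41  2.05 -0.12  0.39  0.26]
open t31.2 pos [0.5217 0.186  0.1296] F [0.5 0.4 0.2] gap 0.0857 grip 0.0 j [ 0.34  0.41  2.05 -0.12  0.39  0.26]
up t33.2 pos [0.4785 0.1775 0.3049] F [-1.1  0.  -0.1] gap 0.0855 grip 0.0 j [ 0.36  0.06  2.   -0.07  0.79  0.21]
blue 896 477 plate [[-0.0357, 0.012, 0.0973], [-0.0312, 0.0549, 0.1495], [-0.0109, 0.0974, 0.152]] tag y [0.0195 0.0858]
 yaw slope 0.01
orange 252 72 plate [[-0.0357, -0.0958, 0.0755], [-0.0244, -0.037, 0.1376], [-0.0082, -0.0072, 0.1518]] tag y [-0.0865 -0.0199]
 yaw slope -0.017
```

View pics/c4.png

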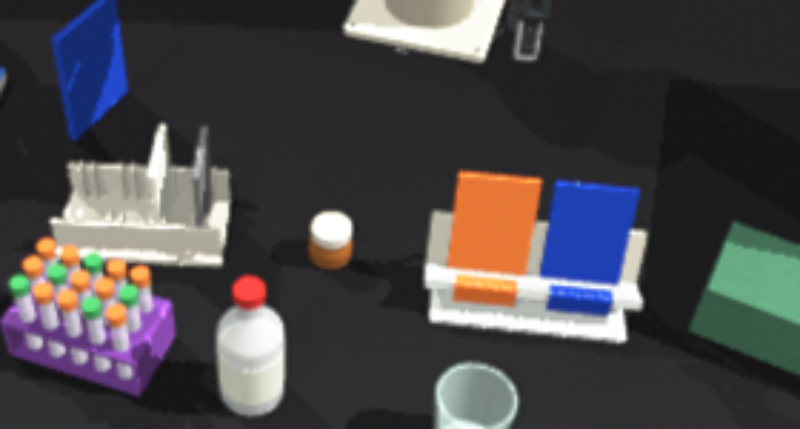

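Both plates lean flat on the stand within about 2 mm of their tags: orange at (495,225) and blue at (590,235). White and grey are still in the rack, and nothing else has moved visibly. I'm handing the job in.

```bash
python3 -c "
from rig import arm
print(arm.close_job())"
```

```text
the job is handed in; nothing more can be done
None
```

The job is handed in: the small blue and orange plates lean flat on the stand, each about 2 mm from its tag's centre by the wrist camera, the white and grey plates are still in the rack, and nothing else moved visibly; no verdict was returned.

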